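# Layer a closet vent filter cartridge and hold its halves closed

### The arm

A 6-joint arm with a two-finger parallel gripper is mounted at the origin on the work surface. World frame = base frame: x ahead of the robot, y to its left, z up, the work surface at z = 0. Lengths are in m, angles in rad, forces in N, time in s.
With the tool pointing down it reaches from about 0.275 to 0.875 m from the base axis. Payload 12.5 kg.
Tool frame: the origin (TCP) lies at the very end of the fingers, on their centre line; the grasp point (between the pads) lies 19 mm behind it; z points along the fingers, y is the line along which they close (so a half turn about z gives the same grasp; the last joint's range is limited). The gripper opens to 85 mm and grips with 20 to 120 N. Pads are 22 mm wide; open, the fingers measure 114 mm over their backs; the gripper's body (76 mm by 85 mm) begins 54 mm behind the grasp point. The pads swing forward as they close: fully open they stand 13 mm farther back than shut.
Start: joints at [1.226, 0.351, 1.652, -0, 1.139, -0.085], TCP at [0.141, 0.532, 0.231] pointing down, gripper open.
Joint ranges: [-2.75, 2.75], [-0.79, 2.1], [0.01, 2.65], [-1.57, 4.71], [0.07, 3.14], [-2.87, 2.87]. Speed limits (rad/s): [2.22, 2.22, 2.79, 3.14, 3.14, 3.14].

### API

Orientations are given as a 3x3 rotation matrix whose columns are the frame's x, y, z axes.
In Python, from bench import manip gives the robot as it stands. Calls block until the motion is done:
- manip.move_ptp(position, orientation): joint-space move of the TCP to a pose.
- manip.move_l(position, attitude=None, max_speed=0.15): straight line of the TCP; attitude=None keeps the orientation; max_speed is the mean speed in m/s.
- manip.move_j(angles): joint-space move.
- manip.set_gripper(opening, effort=None): opening from 0.0 (shut) to 1.0 (fully open); effort is the grip in N (None keeps the last); returns when the fingers have stopped.
- manip.dwell(seconds).
- manip.inverse_kinematics(position, orientation): joint angles nearest the present ones, or None.
- manip.grab_frame(name): name is "side" or "top"; returns (picture, depth): 480x640x3 uint8, red, green, blue; 480x640 float32, m along the optical axis (not along the pixel's ray), 0 where there is no reading.
- manip.get_calibration(name): a dict with "camera_matrix" (3x3 intrinsics, pixels), "k1" (the pictures are not rectified: a ray, as slopes to the right and down, at radius r is drawn at 1 + k1 r^2 times it, then the intrinsics apply), "R" (3x3) and "t" (3): a world point X has camera coordinates R X + t. Camera axes: x right, y down, z forward; pixel columns grow to the right and rows downward; lengths in m; the calibration is good to about 2 mm. A picture is of the moment at which its call begins. get_calibration takes no time and is no camera call.
A pose or a line that the arm cannot do raises manip.Unreachable and nothing moves.
- manip.sign_off(): hands the job in; it is judged then, once.
Trained networks look in the newest picture that a camera, given by its name, has taken for a name from the list of things; names that differ only in an ending like _2 or _b are one class to them, and where a whole thing is asked for, a point or a joint stands for the part that bears it (a point fixed in the world has none). Each returns a list of dicts, best first, with "confidence" (0 to 1); they miss things now and then, are a little off and sometimes report something else, mostly with a low value. They report only what shows in the picture. A call takes as long as a camera call. They do not tell look-alikes from the thing itself.
- manip.look_for(camera, name): "at" ([x, y, z] in m, in world coordinates, good to about 4 mm: the middle of the surface that is visible of it).
Readings, each from a call of its own:
- manip.current_time(): time.
- manip.current_qpos(): joint angles.
- manip.current_joint_vel(): joint speeds.
- manip.current_joint_torque(): joint torques, N m.
- manip.current_ee_pos(): TCP position.
- manip.current_tcp_rot(): TCP orientation.
- manip.current_force(): force on the tool from outside, world axes, zero at the start.
- manip.current_ft_torque(): the same for the moment, N m.
- manip.current_grip_width(): opening from 0.0 (shut) to 1.0 (fully open).
- manip.current_grip_force(): force on a finger pad.
Only numpy, scipy, OpenCV 4.12 (cv2) and the standard library are available. Lean on these libraries where they do the work, as an engineer would, in place of code of your own. Each camera call takes 0.05 s, during which the arm holds its last target. There are 200 camera calls.

### The job

Assemble the closet vent filter cartridge: lay the cedar disc centred on the round yellow platen of the blue housing half and let go of it, lay the steel mesh lint screen centred on top of the cedar and let go, then fit the grey cover down over the two dowels and press it fully closed against the platen's spring. Finish while still holding the cover pressed flush on the housing with the gripper (it springs open if let go), and leave the other things on the shelf where they are.

Things in the scene. Friction and masses are not known exactly. Their poses are not given: they have to be found in the camera images.
- housing: Lower cartridge half, fixed: a blue plate 144 (x) by 100 (y) by 18 mm high. Origin at the centre of its underside, z up. Two upright steel dowels, 9 mm thick, stand at x = +48 and -48 mm (y = 0) and end 58 mm above the shelf, top 8 mm tapered; the yellow platen lies between them. Set discs down with the gripper closing along the housing's y, so that the fingers clear the dowels.
- seat (a point): Centre of the top face of the yellow platen at rest, 24 mm above the shelf (6 mm above the blue plate). The platen is 44 mm in diameter.
- platen (a joint): How far the sprung platen is pushed down, in m: 0 at rest, at most 0.006; about 0.004 when both discs lie on it and the cover is fully closed. The spring pushes up with about 4 N at rest and about 7 N when the cover is closed.
- cedar_disc: Brown cedar wood disc, 50 mm in diameter, 12 mm thick, about 35 g, lying flat. Origin at the centre of its underside, z up.
- lint_screen: Round stainless steel lint screen with a mesh face, 50 mm in diameter, 8 mm thick, about 60 g, lying flat. Origin at the centre of its underside, z up.
- cover: Upper half, right side up: grey frame 124 (x) by 80 (y) by 22 mm, 11 mm through holes for the dowels at x = +-48 mm, between them a round pocket in the underside, 65 mm wide, 22 mm deep, for the discs. A 4 mm roof (top at 26 mm) carries an orange grip bar 60 (x) by 24 (y) mm, up to 54 mm. Origin: centre of underside. 160 g. Either way round fits. Closed, its underside is 18 mm above the shelf.
- canister: Bystander: clear acrylic canister with a white latched lid, 88 mm in diameter, 121 mm high, origin at the centre of its underside.
- collar_box: Bystander: pink plastic collar stay box, 63 (x) by 123 (y) by 34 mm, origin at the centre of its underside.
- clothespin_a: Bystander: bamboo clothespin, 80 mm long (y), 16 mm wide, 11 mm high, lying beyond the discs; origin at the centre of its underside.
- clothespin_b: Bystander: bamboo clothespin, the same, lying between the housing and the cover.
- polish_tin: Bystander: round red and brass shoe polish tin, 72 mm in diameter, 24 mm high, origin at the centre of its underside.
- spray_bottle: Bystander: amber spray bottle, 54 mm in diameter, 160 mm high, origin at the centre of its underside.
There are look-alikes about, which are no part of the job. What is shaped like the cover but green or purple is not meant.

How it is judged:
On the way, in this order (a step that is already met when the one before it is completed fails the run):
1. the cedar disc lies flat and centred on the platen, let go (horizontal distance between cedar_disc and seat below 0.005 m and angle between cedar_disc's own z axis and vertical below 0.1 rad and height (world z) of cedar_disc between 0.022 and 0.026 m and contact force between the fingers and cedar_disc below 0.05 N), for 0.2 s.
2. the lint screen lies flat and centred on the cedar disc, let go (horizontal distance between cedar_disc and seat below 0.006 m and angle between each of cedar_disc, lint_screen's own z axis and vertical below 0.1 rad and horizontal distance between lint_screen and seat below 0.005 m and z of lint_screen in the frame of cedar_disc between 0.01 and 0.014 m and contact force between the fingers and lint_screen below 0.05 N and contact force between the fingers and cedar_disc below 0.05 N), for 0.2 s.
3. the cover is on both dowels, pressed fully closed and held (horizontal distance between each of cedar_disc, lint_screen and seat below 0.007 m and angle between each of cedar_disc, lint_screen's own z axis and vertical below 0.1 rad and z of lint_screen in the frame of cedar_disc between 0.01 and 0.014 m and z of cover in the frame of housing between 0.016 and 0.0195 m and horizontal distance between cover and seat below 0.003 m and angle between the x axis of cover and the x axis of housing, either way round below 0.06 rad and angle between cover's own z axis and vertical below 0.04 rad and value of joint platen above 0.0025 m and contact force between the fingers and cover above 2 N), for 0.3 s.
At the end, for the whole second after the job is handed in: Both discs flat, cedar under screen, within 7 mm of the platen's centre (5 mm when first laid); cover level on both dowels, within 3 mm and 0.06 rad, its underside within 1.5 mm of the blue plate, platen down over 2.5 mm, cover still, fingers bearing on it with over 2 N (all of step 3 and linear speed of cover below 0.02 m/s); the arm keeps its last pose, push and grip.
It fails at once if a bystander is moved by more than 20 mm or tipped over (distance of any of canister, collar_box, clothespin_a, clothespin_b, polish_tin, spray_bottle from where it was at the start of the episode above 0.02 m or angle between any of canister, collar_box, clothespin_a, clothespin_b, polish_tin, spray_bottle's own z axis and vertical above 0.3 rad).
It also fails if it takes over 72 s, if anything falls off the work surface, if the arm or the gripper's body presses on something with over 40 N, if the wrist force passes 120 N, or if a joint passes its speed limit or range.

## Working session

There is one attempt and no reset: what is moved stays moved. The work goes in short steps, each a Python script; the robot and the scene stay as the last script left them, time stands still between calls to the robot, and variables do not carry over. Pictures are saved under pics/ and viewed, at most 10 in all, crops included, and the job is handed in when it is done.

```bash
ls; mkdir -p pics; python3 - <<'E'
from bench import manip
import cv2,numpy as np
for c in("top","side"):
    p,d=manip.grab_frame(c); cv2.imwrite(f"pics/{c}0.png",p[:,:,::-1]); np.savez(f"{c}0.npz",p=p,d=d)
    k=manip.get_calibration(c); print(c,{a:np.round(b,4).tolist() for a,b in k.items()})
    for n in["housing","cedar_disc","lint_screen","cover","clothespin_a","collar_box"]:
        print(n,[(np.round(r["at"],3).tolist(),round(r["confidence"],2)) for r in manip.look_for(c,n)])
print(manip.current_time())
E
```

```text
pics
top {'camera_matrix': [[566.18, 0.0, 312.2999], [0.0, 566.18, 251.4505], [0.0, 0.0, 1.0]], 'k1': 0.0032, 'R': [[0.0281, -0.9995, -0.0129], [-0.997, -0.0271, -0.0727], [0.0723, 0.0149, -0.9973]], 't': [0.0154, 0.5193, 1.4801]}
housing [([0.548, -0.01, 0.021], 0.69)]
cedar_disc [([0.434, -0.304, 0.013], 0.51)]
lint_screen [([0.495, -0.469, 0.026], 0.73), ([0.579, -0.253, 0.005], 0.63)]
cover [([0.257, 0.339, 0.027], 0.84), ([0.549, -0.007, 0.018], 0.72), ([0.304, 0.521, 0.024], 0.65), ([0.448, 0.336, 0.024], 0.63), ([0.754, -0.073, 0.031], 0.54)]
clothespin_a [([0.419, 0.171, 0.008], 0.67), ([0.707, -0.294, 0.007], 0.42), ([0.753, -0.077, 0.031], 0.27)]
collar_box [([0.75, -0.076, 0.032], 0.63), ([0.546, -0.009, 0.022], 0.53)]
side {'camera_matrix': [[563.4605, 0.0, 307.6133], [0.0, 563.4605, 237.1569], [0.0, 0.0, 1.0]], 'k1': -0.007, 'R': [[0.9717, -0.2355, -0.0166], [-0.1388, -0.5133, -0.8469], [0.1909, 0.8253, -0.5315]], 't': [-0.4893, 0.114, 1.3234]}
housing [([0.543, -0.021, 0.017], 0.77), ([0.66, 0.246, 0.078], 0.57), ([0.577, -0.26, 0.007], 0.51), ([0.418, 0.163, 0.007], 0.22)]
cedar_disc [([0.44, -0.308, 0.011], 0.91)]
lint_screen [([0.579, -0.263, 0.003], 0.56)]
cover [([0.438, 0.32, 0.02], 0.75), ([0.302, 0.508, 0.025], 0.63)]
clothespin_a [([0.417, 0.164, 0.004], 0.72)]
collar_box [([0.747, -0.095, 0.031], 0.85)]
0.7
```

View pics/top0.png

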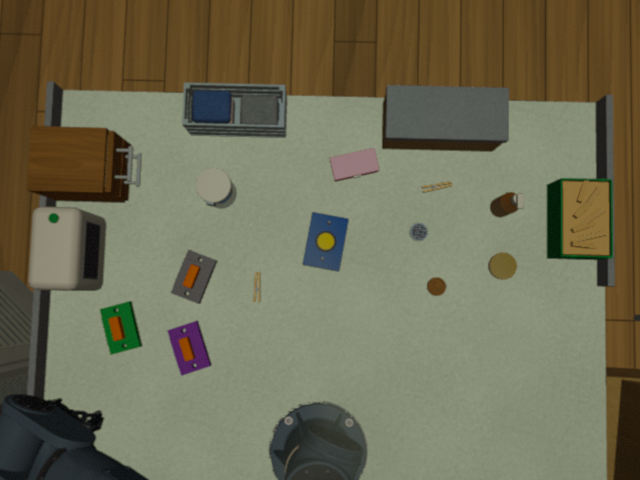

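View pics/side0.png

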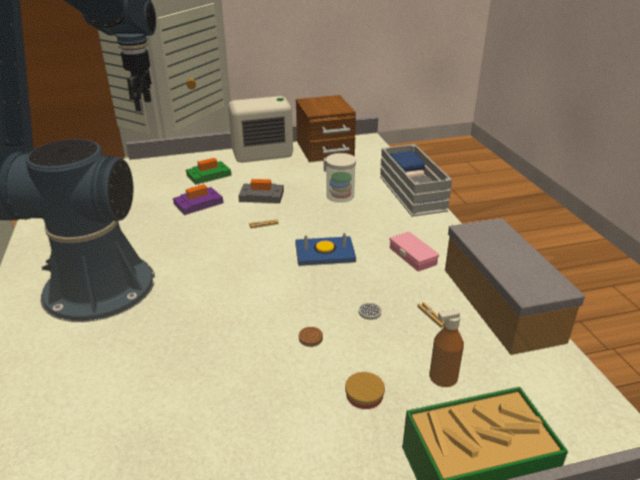

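The top picture has three cover-shaped things: grey at (194,276), green at (121,328) and purple at (189,348). The cover is described as grey, so (194,276) fits. The other things:
- Housing at (326,241), cedar at (436,286), screen at (419,232).
- Tin at (502,265), and clothespins at (257,287) and (436,186).

I'll confirm the cover in a crop and measure.

```bash
cat > h.py <<'E'
import numpy as np,cv2
from bench import manip
def ray(c,uv,z):
    k=manip.get_calibration(c);R,t=np.array(k["R"]),np.array(k["t"])
    n=cv2.undistortPoints(np.float64(uv).reshape(-1,1,2),np.array(k["camera_matrix"]),np.array([k["k1"],0,0,0])).reshape(-1,2)
    d=np.c_[n,np.ones(len(n))]@R; o=-R.T@t
    return o+d*((z-o[2])/d[:,2])[:,None]
def proj(c,X):
    k=manip.get_calibration(c)
    return cv2.projectPoints(np.float64(X).reshape(-1,1,3),cv2.Rodrigues(np.array(k["R"]))[0],np.array(k["t"]),np.array(k["camera_matrix"]),np.array([k["k1"],0,0,0]))[0].reshape(-1,2)
def blob(c,p,hsv_lo,hsv_hi,near,r=45):
    "largest blob of a colour near a world point: contour"
    m=cv2.inRange(cv2.cvtColor(p,cv2.COLOR_RGB2HSV),np.array(hsv_lo),np.array(hsv_hi))
    w=np.zeros_like(m);u=proj(c,near)[0];cv2.circle(w,(int(u[0]),int(u[1])),r,255,-1)
    m&=w
    cs=cv2.findContours(m,cv2.RETR_EXTERNAL,cv2.CHAIN_APPROX_NONE)[0]
    return max(cs,key=cv2.contourArea),m
def down(yaw): # tool y axis along world angle yaw, z down
    y=np.array([np.cos(yaw),np.sin(yaw),0]);z=np.array([0,0,-1.]);return np.c_[np.cross(y,z),y,z]
E
python3 - <<'E'
from h import *
crop=[]
for c in("top","side"):
    p=np.load(f"{c}0.npz")["p"];d=np.load(f"{c}0.npz")["d"];h=cv2.cvtColor(p,cv2.COLOR_RGB2HSV)
    for n,X in dict(seat=[.548,-.01,.024],cedar=[.437,-.306,.012],screen=[.579,-.256,.008],cover=[.445,.335,.025]).items():
        u=proj(c,[X])[0].astype(int); print(c,n,u,h[u[1],u[0]],d[u[1],u[0]])
    u=proj(c,[[.445,.335,.02]])[0].astype(int);a=p[u[1]-35:u[1]+35,u[0]-45:u[0]+45]
    print('grey hsv',h[u[1]+0,u[0]-12],'floor',h[u[1]-30,u[0]-40]);crop.append(cv2.resize(a,(360,280),interpolation=2))
    u=proj(c,[[.51,-.28,.02]])[0].astype(int);a=p[u[1]-56:u[1]+56,u[0]-72:u[0]+72];crop.append(cv2.resize(a,(360,280),interpolation=2))
cv2.imwrite("pics/crop1.png",np.vstack([np.hstack(crop[:2]),np.hstack(crop[2:])])[:,:,::-1])
E
```

```text
top seat [327 240] [ 27 238 148] 1.4984276
top cedar [438 285] [ 17 182  94] 1.4952687
top screen [420 232] [90 26 58] 1.5104139
top cover [195 276] [ 14 255 105] 1.4585292
grey hsv [10 30 76] floor [ 38  40 148]
side seat [325 246] [ 23 255 228] 1.4054011
side cedar [311 335] [ 14 165 147] 1.1504195
side screen [369 310] [ 21  46 116] 1.2194484
side cover [261 189] [ 11 155 112] 1.6630397
grey hsv [ 18  25 102] floor [ 46  81 166]
```

View pics/crop1.png

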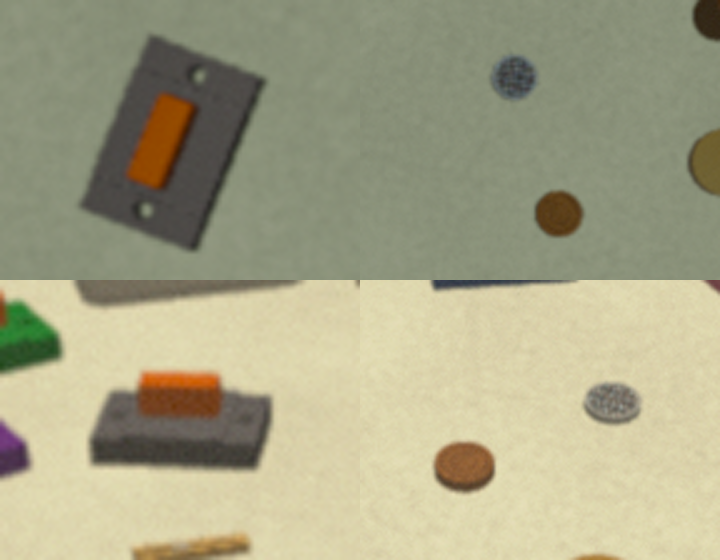

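The grey cover with orange bar is confirmed at about (195,276): crop top-left and bottom-left. Cedar is brown and screen is mesh. Now I'll measure all of them by silhouette fit in both cameras.

```bash
cat >> h.py <<'E'
from scipy.optimize import minimize
def cyl(r,z0,z1,n=48):
    a=np.linspace(0,2*np.pi,n,endpoint=False);return np.array([[r*np.cos(t),r*np.sin(t),z] for z in(z0,z1) for t in a])
def box(x,y,z0,z1,x0=0): return np.array([[x0+i*x/2,j*y/2,z] for i in(-1,1) for j in(-1,1) for z in(z0,z1)])
def hullmask(c,pts,q,S=4):
    x,y,a=q;ca,sa=np.cos(a),np.sin(a);P=pts@np.array([[ca,sa,0],[-sa,ca,0],[0,0,1]])+[x,y,0]
    m=np.zeros((480,640),np.uint8);H=cv2.convexHull(np.float32(proj(c,P)))
    cv2.fillConvexPoly(m,np.int32(np.round(H*16)),255,lineType=cv2.LINE_AA,shift=4);return m
def fit(c,mask,pts,q0,yaw=False):
    M=cv2.GaussianBlur(mask,(0,0),1.).astype(float)
    f=lambda v:((cv2.GaussianBlur(hullmask(c,pts,[v[0],v[1],v[2] if yaw else q0[2]]),(0,0),1.)-M)**2).sum()/1e5
    v0=np.array(q0[:3] if yaw else q0[:2],float);n=len(v0)
    s=np.vstack([v0]+[v0+e for e in np.diag([.006,.006,.1][:n])])
    r=minimize(f,v0,method="Nelder-Mead",options=dict(initial_simplex=s,xatol=1e-4,fatol=1e-3));return r.x,r.fun
def segdiff(c,p,X,r,thr=38):
    "mask of what differs from the local floor colour"
    u=proj(c,[X])[0];w=np.zeros(p.shape[:2],np.uint8);cv2.circle(w,(int(u[0]),int(u[1])),r,255,-1)
    fl=np.median(p[w>0],0) if False else np.median(p[(cv2.dilate(w,np.ones((15,15)))-w)>0],0)
    m=((np.abs(p.astype(float)-fl).sum(2)>thr)*255).astype(np.uint8)&w
    n,L,st,ce=cv2.connectedComponentsWithStats(m)
    i=1+np.argmax(st[1:,4]);m=((L==i)*255).astype(np.uint8)
    cs=cv2.findContours(m,cv2.RETR_EXTERNAL,cv2.CHAIN_APPROX_NONE)[0];cv2.drawContours(m,cs,-1,255,-1);return m
def col(c,p,lo,hi,X,r):
    ct,_=blob(c,p,lo,hi,X,r);m=np.zeros(p.shape[:2],np.uint8);cv2.drawContours(m,[ct],-1,255,-1);return m
E
python3 - <<'E'
from h import *
for c in("top","side"):
    p=np.load(f"{c}0.npz")["p"]
    T={"seat":(cyl(.022,.018,.024),[.548,-.01,0],0,lambda X:col(c,p,(20,200,80),(33,255,255),X,18)),
     "housing":(box(.144,.1,0,.018),[.548,-.01,-.25],1,lambda X:col(c,p,(100,100,30),(125,255,255),X,45)),
     "cedar":(cyl(.025,0,.012),[.437,-.306,0],0,lambda X:segdiff(c,p,X,18,60)),
     "screen":(cyl(.025,0,.008),[.579,-.256,0],0,lambda X:segdiff(c,p,X,18,60)),
     "bar":(box(.06,.024,.026,.054),[.445,.335,1.1],1,lambda X:col(c,p,(4,120,50),(20,255,255),X,25)),
     "cover":(np.vstack([box(.124,.08,0,.022)]),[.445,.335,1.1],1,lambda X:segdiff(c,p,X,32,60))}
    for n,(pts,q,y,g) in T.items():
        if c=="side" and n=="cover": continue
        if c=="side" and n in("bar",): pass
        m=g([q[0],q[1],pts[:,2].mean()]);v,e=fit(c,m,pts,q,y);print(c,n,np.round(v,4),round(e,2),(m>0).sum(),"model px",(hullmask(c,pts,[*v,0][:3] if not y else v)>127).sum())
E
```

```text
top seat [ 0.5478 -0.0046] 13.22 189 model px 254
top housing [ 0.5479 -0.0042 -0.1728] 100.44 1836 model px 2180
top cedar [ 0.4366 -0.3007] 3.01 306 model px 338
top screen [ 0.5801 -0.251 ] 13.43 255 model px 324
top bar [ 0.4455  0.3438 -0.3396] 13.13 247 model px 318
top cover [ 0.4447  0.343  -0.3456] 6.16 1537 model px 1600
side seat [ 0.5474 -0.0021] 15.7 132 model px 198
side housing [ 0.5493  0.0107 -0.194 ] 421.36 810 model px 1687
side cedar [ 0.436  -0.3013] 1.36 452 model px 473
side screen [ 0.5804 -0.254 ] 3.64 342 model px 375
side bar [ 0.4434  0.3447 -0.1609] 16.25 217 model px 291
```

```bash
python3 - <<'E'
from h import *
for c in("top","side"):
    p=np.load(f"{c}0.npz")["p"]
    for n,pts,q,y,g in[("seat",cyl(.022,.018,.024),[.548,-.004,0],0,lambda X:col(c,p,(18,120,60),(42,255,255),X,18)),
     ("housing",box(.144,.1,0,.018),[.548,-.004,-.17],1,lambda X:col(c,p,(90,60,15),(130,255,255),X,45)),
     ("housing2",box(.144,.1,0,.018),[.548,-.004,-.17],1,lambda X:segdiff(c,p,X,36 if c=="top" else 45,50)),
     ("bar",box(.06,.024,.026,.054),[.445,.343,-.34],1,lambda X:col(c,p,(2,80,40),(22,255,255),X,25))]:
        m=g([q[0],q[1],pts[:,2].mean()]);v,e=fit(c,m,pts,q,y);print(c,n,np.round(v,4),round(e,2),(m>0).sum(),"model px",(hullmask(c,pts,[*v,0][:3] if not y else v)>127).sum())
    H=np.array([[48,0,58],[-48,0,58],[72,50,18],[-72,50,18],[72,-50,18],[-72,-50,18]])/1e3
    a=-.175;Rz=np.array([[np.cos(a),-np.sin(a),0],[np.sin(a),np.cos(a),0],[0,0,1]])
    P=proj(c,H@Rz.T+[.5478,-.004,0]);u=proj(c,[[.548,-.004,.02]])[0].astype(int)
    im=cv2.resize(p[u[1]-35:u[1]+35,u[0]-40:u[0]+40],None,fx=5,fy=5,interpolation=2)[:,:,::-1].copy()
    for x in P: cv2.circle(im,tuple(int(i) for i in (x-u+[40,35]+.5)*5),2,(0,0,255),-1)
    cv2.imwrite(f"pics/h_{c}.png",im)
cv2.imwrite("pics/h.png",np.hstack([cv2.imread(f"pics/h_{c}.png") for c in("top","side")]))
E
```

```text
top seat [ 0.5478 -0.0042] 0.32 248 model px 256
top housing [ 0.5478 -0.0043 -0.1578] 61.61 1916 model px 2180
top housing2 [ 0.5473 -0.0041 -0.1558] 5.73 2106 model px 2179
top bar [ 0.445   0.3441 -0.3536] 5.18 275 model px 317
side seat [ 0.5472 -0.0051] 1.85 179 model px 198
side housing [ 0.5474  0.0009 -0.1995] 162.58 1267 model px 1708
side housing2 [ 0.5466 -0.0036 -0.157 ] 9.35 1689 model px 1729
side bar [ 0.4438  0.3429 -0.2596] 4.6 263 model px 286
```

View pics/h.png

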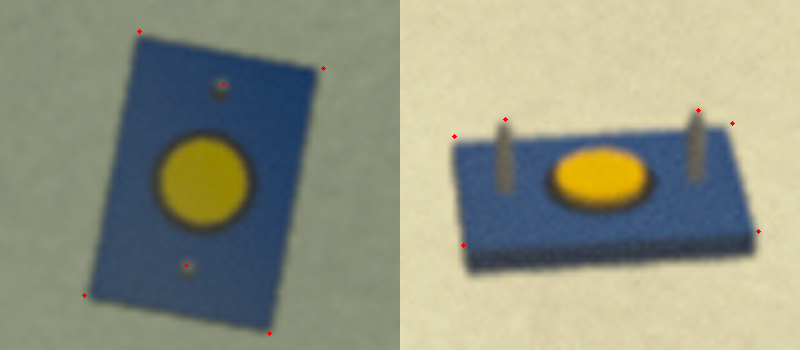

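Seat ≈ (0.5475, -0.0045) and yaw ≈ -0.157; the two cameras agree within 1–2 mm. Next I pick the cedar, probing the shelf for fingertip height.

```bash
cat >> h.py <<'E'
SEAT=np.array([.5475,-.0045]);HY=-.157
def tool(yaw,pos):
    "tool-down orientation closing along yaw or its half turn, whichever keeps joint 6 nearer mid"
    best=None
    for a in(yaw,yaw+np.pi):
        q=manip.inverse_kinematics(pos,down(a))
        if q is not None and(best is None or abs(q[5])<best[0]):best=(abs(q[5]),a)
    return down(best[1])
def st(s=""):
    print(s,"t%.1f"%manip.current_time(),np.round(manip.current_ee_pos(),4),"F",np.round(manip.current_force(),1),"w%.3f f%.1f"%(manip.current_grip_width(),manip.current_grip_force()))
def descend(xy,z,zmin,step=.001,lim=2.5):
    f0=manip.current_force()[2]
    while z>zmin and manip.current_force()[2]-f0<lim:
        z-=step;manip.move_l([*xy,z],max_speed=.03)
    return z
E
python3 - <<'E'
from h import *
C=[.4363,-.301];R=tool(HY+np.pi/2,[*C,.1]);np.save("R.npy",R)
manip.set_gripper(.78)
manip.move_ptp([*C,.1],R);st("above")
manip.move_l([*C,.006]);st("near")
z=descend(C,.006,-.008);st("contact");
manip.move_l([*C,z+.002],max_speed=.03)
manip.set_gripper(0,40);st("grip")
E
```

```text
above t4.2 [ 0.4367 -0.3006  0.1001] F [-0.1  0.5  0.9] w0.784 f0.0
near t4.9 [ 0.4367 -0.3012  0.0066] F [-0.5  0.2  0.7] w0.780 f0.0
contact t8.2 [ 0.4364 -0.3011 -0.0067] F [-0.4  0.5  5.1] w0.782 f2.5
grip t8.7 [ 0.4377 -0.3023 -0.0027] F [-3.7  0.6 28.9] w0.565 f52.3
```

```bash
python3 - <<'E'
from h import *
R=np.load("R.npy");C=[.4363,-.301]
manip.move_l([*C,.09]);st("lift")
manip.move_ptp([*SEAT,.10],R);manip.move_l([*SEAT,.05]);manip.dwell(.2);st("over")
for c in("top","side"):
    p,d=manip.grab_frame(c);cv2.imwrite(f"pics/a_{c}.png",p[:,:,::-1]);u=proj(c,[[*SEAT,.05]])[0].astype(int)
    cv2.imwrite(f"pics/ac_{c}.png",cv2.resize(p[u[1]-45:u[1]+45,u[0]-50:u[0]+50,::-1],(400,360),interpolation=2))
cv2.imwrite("pics/ac.png",np.hstack([cv2.imread(f"pics/ac_{c}.png") for c in("top","side")]))
E
```

```text
lift t9.5 [ 0.4359 -0.3006  0.0891] F [ 0.1 -0.4 -0.3] w0.567 f41.3
over t11.4 [ 0.5481 -0.0047  0.051 ] F [-0.8  0.6  0.2] w0.564 f41.3
```

View pics/ac.png

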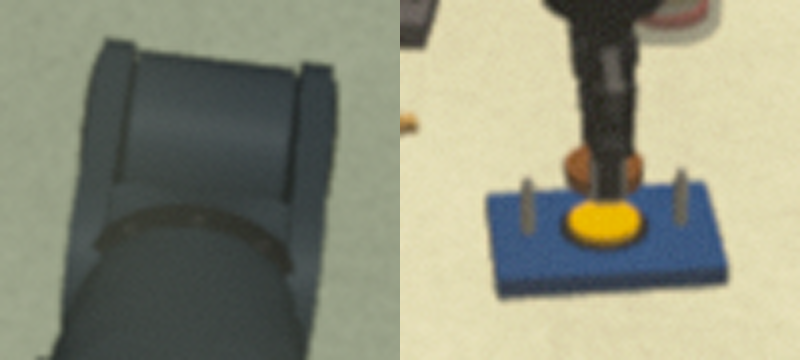

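The disc is held level at crop (602,172), just above the platen at (604,223) and clear of the dowels. Next I lower it, release, and measure.

```bash
cat >> h.py <<'E'
def look(items,tag):
    for c in("top","side"):
        p,d=manip.grab_frame(c);cv2.imwrite(f"pics/{tag}_{c}.png",p[:,:,::-1]);np.savez(f"{tag}_{c}.npz",p=p)
        for n,pts,q,y,g in items:
            m=g(c,p,[q[0],q[1],pts[:,2].mean()]);v,e=fit(c,m,pts,q,y);print(c,n,np.round(v,4),round(e,2),(m>0).sum(),(hullmask(c,pts,[*v,0][:3])>127).sum())
E
python3 - <<'E'
from h import *
R=np.load("R.npy")
manip.move_l([*SEAT,.025],max_speed=.1)
z=descend(SEAT,.025,.018,.001,1.5);st("touch")
manip.set_gripper(.72);st("open")
manip.move_l([*SEAT,.12]);
manip.move_ptp([.5802,-.2525,.12],tool(HY+np.pi/2,[.5802,-.2525,.12]))
look([("cedar",cyl(.025,.024,.036),[*SEAT,0],0,lambda c,p,X:col(c,p,(4,100,20),(19,255,255),X,18))],"b");st()
E
```

```text
touch t12.9 [ 0.5476 -0.0045  0.0212] F [-0.7  0.5  3.2] w0.567 f41.6
open t13.2 [ 0.5474 -0.0045  0.0209] F [-0.3 -0.3  0.3] w0.720 f0.0
top cedar [ 0.5475 -0.0036] 11.68 265 323
side cedar [ 0.5449 -0.0078] 7.77 242 288
 t15.1 [ 0.5804 -0.2508  0.1199] F [ 0.5 -0.9  0.5] w0.719 f0.0
```

```bash
python3 - <<'E'
from h import *
for c in("top","side"):
    p=np.load(f"b_{c}.npz")["p"]
    u=proj(c,[[*SEAT,.03]])[0].astype(int);h=cv2.cvtColor(p,cv2.COLOR_RGB2HSV)
    for lo in((0,60,10),(0,30,10)):
        m=col(c,p,lo,(45,255,255),[*SEAT,.03],18)
        v,e=fit(c,m,cyl(.025,.024,.036),[*SEAT,0]);print(c,lo,np.round(v,4),round(e,2),(m>0).sum())
    v=[proj(c,[[*SEAT,.03]])[0]-u+[20,20]];im=cv2.resize(p[u[1]-20:u[1]+20,u[0]-20:u[0]+20,::-1],(400,400),interpolation=2)
    for X in cyl(.025,.024,.036)+[*SEAT,0]:
        cv2.circle(im,tuple(int(i) for i in (proj(c,[X])[0]-u+20.5)*10),1,(0,0,255),-1)
    cv2.imwrite(f"pics/bc_{c}.png",im)
cv2.imwrite("pics/bc.png",np.hstack([cv2.imread(f"pics/bc_{c}.png") for c in("top","side")]))
E
```

```text
top (0, 60, 10) [ 0.5468 -0.0033] 3.92 293
top (0, 30, 10) [ 0.5467 -0.0037] 2.25 303
side (0, 60, 10) [ 0.5456 -0.0072] 2.95 294
side (0, 30, 10) [ 0.5467 -0.0011] 155.17 576
```

View pics/bc.png

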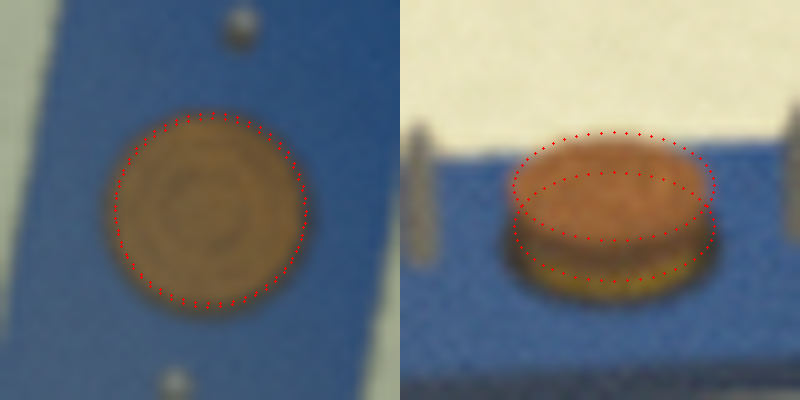

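The cedar sits flat, within about 2 mm of the seat: crop discs at (208,210) and (612,190). On to the screen.

```bash
python3 - <<'E'
from h import *
S=[.5802,-.2525];R=tool(HY+np.pi/2,[*S,.1])
manip.move_l([*S,.01]);manip.move_l([*S,-.002],max_speed=.04);st("down")
manip.set_gripper(0,40);st("grip")
manip.move_l([*S,.1]);st("lift")
manip.move_ptp([*SEAT,.10],R);manip.move_l([*SEAT,.045],max_speed=.1);manip.dwell(.1);st("over")
p,d=manip.grab_frame("side");u=proj("side",[[*SEAT,.05]])[0].astype(int)
cv2.imwrite("pics/s1.png",cv2.resize(p[u[1]-40:u[1]+40,u[0]-50:u[0]+50,::-1],(500,400),interpolation=2))
E
```

```text
down t16.4 [ 0.5801 -0.2525 -0.0022] F [ 0.3 -0.3 -1.1] w0.720 f0.0
grip t16.7 [ 0.5804 -0.2526 -0.0014] F [-1.3  1.1  5.5] w0.561 f40.8
lift t17.5 [ 0.5797 -0.2522  0.099 ] F [ 0.2 -0.1 -1.1] w0.560 f41.2
over t19.3 [ 0.548  -0.0046  0.0457] F [ 0.7  0.2 -1.3] w0.559 f41.2
```

View pics/s1.png

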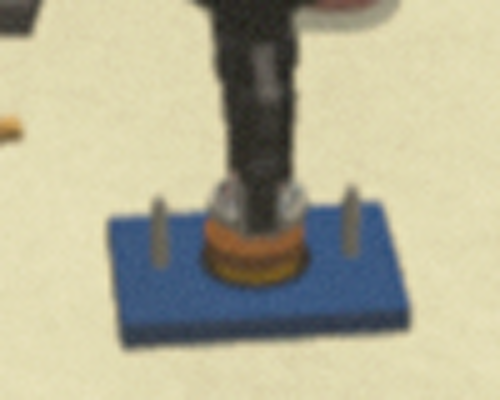

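The screen is held level at about (258,200), right above the cedar at (255,245).

```bash
python3 - <<'E'
from h import *
manip.move_l([*SEAT,.038],max_speed=.08)
z=descend(SEAT,.038,.030,.001,1.5);st("touch")
manip.set_gripper(.70);st("open");manip.dwell(.1)
manip.move_l([*SEAT,.15])
V=[.4445,.3435];R=tool(-.347+np.pi/2,[*V,.15]);manip.move_ptp([*V,.15],R);manip.dwell(.1);st("cover")
look([("screen",cyl(.025,.036,.044),[*SEAT,0],0,lambda c,p,X:col(c,p,(0,0,20),(180,80,255),X,12 if c=="top" else 12)),
      ("cedar",cyl(.025,.024,.036),[*SEAT,0],0,lambda c,p,X:col(c,p,(0,60,10),(45,255,255),X,18))],"c")
q=[]
for c in("top","side"):
    p=np.load(f"c_{c}.npz")["p"];u=proj(c,[[*SEAT,.04]])[0].astype(int);im=cv2.resize(p[u[1]-20:u[1]+20,u[0]-20:u[0]+20,::-1],(400,400),interpolation=2)
    for X in cyl(.025,.036,.044)+[*SEAT,0]: cv2.circle(im,tuple(int(i) for i in (proj(c,[X])[0]-u+20.5)*10),1,(0,0,255),-1)
    q.append(im)
cv2.imwrite("pics/cc.png",np.hstack(q))
E
```

```text
touch t20.6 [ 0.5476 -0.0045  0.0342] F [-0.2  0.1  3.9] w0.562 f41.5
open t20.9 [ 0.5475 -0.0045  0.0339] F [ 0.2 -1.1  0.1] w0.700 f0.0
cover t24.0 [0.4447 0.3431 0.1499] F [ 0.4  0.4 -0. ] w0.701 f0.0
top screen [ 0.5455 -0.003 ] 3.47 365 336
top cedar [0.5175 0.0021] 182.88 4 330
side screen [0.5492 0.0086] 26.04 352 258
side cedar [ 0.5424 -0.0169] 64.66 139 295
```

View pics/cc.png

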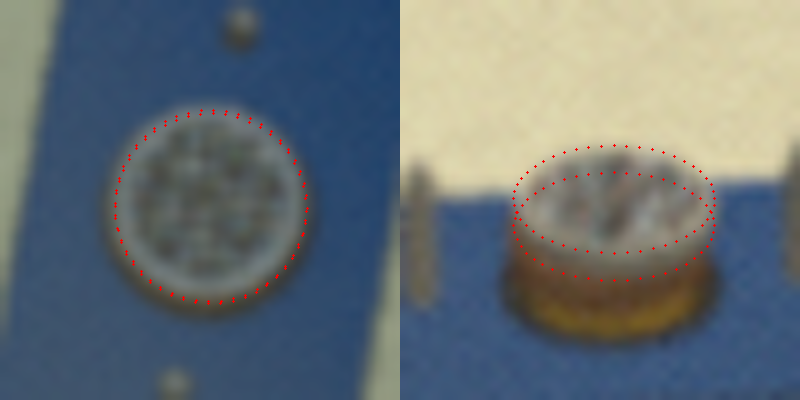

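The screen is centred within about 2 mm (crop top (208,207), side (612,200)), with the cedar under it. Now I grip the cover.

```bash
python3 - <<'E'
from h import *
V=[.4445,.3435]
manip.move_l([*V,.05],max_speed=.12);manip.move_l([*V,.031],max_speed=.05);st("down")
manip.set_gripper(0,90);st("grip")
y=manip.current_tcp_rot()[:,1];a=np.arctan2(y[1],y[0]);print("yaw tool y",a,"cover yaw",a-np.pi/2)
manip.move_l([*V,.14]);st("lift")
d=(HY+np.pi/2-a+np.pi/2)%np.pi-np.pi/2
R=down(a+d);np.save("Rc.npy",R);manip.move_ptp([*SEAT,.14],R);manip.move_l([*SEAT,.104],max_speed=.08);manip.dwell(.2);st("over")
q=[]
for c in("top","side"):
    p,_=manip.grab_frame(c);np.savez(f"d_{c}.npz",p=p);u=proj(c,[[*SEAT,.08]])[0].astype(int)
    im=cv2.resize(p[u[1]-40:u[1]+40,u[0]-40:u[0]+40,::-1],(400,400),interpolation=2)
    ca,sa=np.cos(HY),np.sin(HY);M=np.array([[ca,sa,0],[-sa,ca,0],[0,0,1]])
    for X in np.vstack([box(.124,.08,.073,.095),[[.048,0,.095],[-.048,0,.095],[.048,0,.058],[-.048,0,.058]]])@M+[*SEAT,0]: cv2.circle(im,tuple(int(i) for i in (proj(c,[X])[0]-u+40.5)*5),2,(0,0,255),-1)
    q.append(im)
cv2.imwrite("pics/dc.png",np.hstack(q))
E
```

```text
down t25.6 [0.4444 0.3434 0.0308] F [ 0.3 -0.   0.9] w0.701 f0.0
grip t26.0 [0.4447 0.3437 0.0315] F [-0.6 -0.1  5.8] w0.257 f88.8
yaw tool y 1.2238235501018186 cover yaw -0.3469727766930779
lift t26.9 [0.444  0.3432 0.1391] F [ 0.7 -0.5 -1.4] w0.262 f88.2
over t29.1 [ 0.5478 -0.0045  0.1045] F [ 0.2  0.1 -0.3] w0.260 f88.2
```

View pics/dc.png

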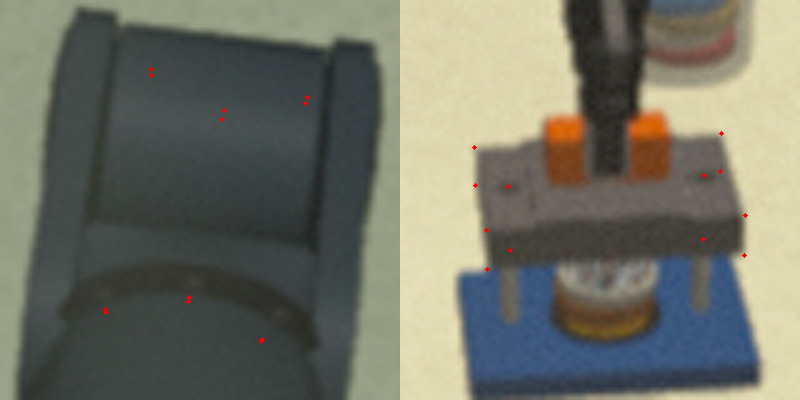

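The cover is held level. Its holes at (508,187) and (705,176) match the predicted ones, so I descend with force monitoring.

```bash
python3 - <<'E'
from h import *
manip.move_l([*SEAT,.092],max_speed=.06)
z=.092
while z>.066:
    z-=.002;manip.move_l([*SEAT,z],max_speed=.04);F=manip.current_force();print(round(z,4),np.round(F,1),np.round(manip.current_ft_torque(),2))
    if F[2]>12 or np.hypot(F[0],F[1])>12: print("stop");break
st()
E
```

```text
0.09 [ 0.7  0.4 -1.6] [ 0.03  0.07 -0.01]
0.088 [ 0.5  1.  -0.8] [0.1  0.01 0.01]
0.086 [-0.1  0.9 -1. ] [-0.06  0.01 -0.01]
0.084 [ 0.3  0.6 -1.5] [0.05 0.05 0.01]
0.082 [-0.2  0.9 -1.6] [-0.01 -0.02 -0.01]
0.08 [-0.8 -0.6 -1.1] [-0.04  0.   -0.01]
0.078 [ 0.3  0.3 -1.1] [ 0.03  0.01 -0.02]
0.076 [ 1.1 -0.2 -1.8] [-0.    0.01 -0.04]
0.074 [ 0.  -0.1 -1.3] [ 0.03  0.   -0.01]
0.072 [ 0.6  0.3 -0.7] [-0.03  0.01 -0.02]
0.07 [ 0.2  0.  -1. ] [ 0.    0.01 -0.02]
0.068 [ 0.7  0.3 -0.5] [-0.    0.06  0.05]
0.066 [ 0.4 -0.6 -0.5] [-0.01  0.04 -0.05]
 t32.8 [ 0.5474 -0.0045  0.0659] F [ 0.4 -0.6 -0.5] w0.260 f88.2
```

Clean entry on both dowels. Next I press it closed.

```bash
python3 - <<'E'
from h import *
manip.move_l([*SEAT,.056],max_speed=.05);z=.056
while z>.042:
    z-=.001;manip.move_l([*SEAT,z],max_speed=.03);F=manip.current_force();print(round(z,4),np.round(manip.current_ee_pos()[2],4),np.round(F,1))
    if F[2]>22 or np.hypot(F[0],F[1])>15: print("stop");break
manip.dwell(.5);st()
p,_=manip.grab_frame("side");u=proj("side",[[*SEAT,.04]])[0].astype(int)
im=cv2.resize(p[u[1]-40:u[1]+40,u[0]-50:u[0]+50,::-1],(500,400),interpolation=2)
cv2.imwrite("pics/e.png",im)
E
```

```text
0.055 0.055 [ 0.1 -0.1 -1.2]
0.054 0.054 [ 0.7 -0.1 -1.5]
0.053 0.0532 [-0.4  0.5  1.9]
0.052 0.0521 [ 0.3 -0.3  2.7]
0.051 0.051 [-0.1  0.4  2.9]
0.05 0.05 [-0.3  1.   4.7]
0.049 0.0495 [-2.3  0.4 10.6]
0.048 0.0495 [-8.1  0.1 23.5]
stop
 t35.6 [ 0.5477 -0.0045  0.0495] F [-7.6 -0.7 23.4] w0.264 f91.8
```

View pics/e.png

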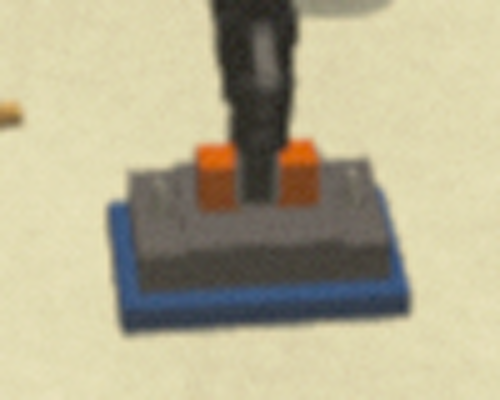

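The cover is flush at (260,225): the TCP stopped at the expected 49.5 mm with a stiff contact of 23 N after the spring, and it is being held.

```bash
python3 - <<'E'
from h import *
st();print(manip.sign_off())
E
```

```text
t35.7 [ 0.5477 -0.0045  0.0495] F [-7.2  0.9 24.1] w0.259 f91.8
the job is handed in; nothing more can be done
None
```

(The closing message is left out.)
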